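Push nut onto a drawer-runner roller pin

TASK

Fit the toothed push nut over the upright pin of the drawer runner and press it straight down until it bites and clamps the roller with no play left. Stop when the roller has sunk about a millimetre on its wave washer: do not squash the washer flat. Leave the nut on the pin and the other things on the bench undisturbed.

Things in the scene. Friction and masses are not known exactly. Their poses are not given: they have to be found in the camera images.
- nut_center (a point): Centre (half-way up) of the loose push nut: a steel collar 26 mm across and 16 mm high, lying flat. Its z axis is the bore. Its outside is slightly eight-sided, with a flat facing its own x axis and every 45 degrees on. Six springy teeth 3.5 mm above its foot stand 0.6 mm a side inside the pin's diameter; guides near its top clear the pin by 0.2 mm.
- nut: The same push nut, 30 g; origin at the centre of its underside. Pressed at 8 mm/s, it resists with up to about 12 N as the teeth ride up the cone, then with a steady 5 to 10 N of friction along the straight pin (more if faster, and any less when standing still), and more only once it meets the roller. Released, it stays where it was pressed.
- pin_tip (a point): Top end of the fixed plain steel pin, on its axis, 90 mm above the bench; z points up. The pin is 10 mm thick, its top 12 mm a cone narrowing to 4 mm. It stands on the runner: a steel strip 170 x 46 x 4 mm on a pine block 140 x 100 x 30 mm; the strip's top is 56 mm below the tip.
- roller_foot: Fixed washer at the pin's foot (origin on the axis, 56 mm below pin_tip). Carries packing, a wave washer and a white roller 44 mm across with a boss on top 22 mm across, 6 mm high. The packing varies and is not in this reading: the boss top is 22 to 30 mm below pin_tip, to be found by feel. Pressed, the roller sinks 1 mm per 6 N and is flat at 2.5 mm.
- spacer: Bystander: plain steel spacer ring without teeth, 38 mm across, 20 mm bore, 9 mm high; origin at the centre of its underside. It may lie left or right of the push nut.
- bin: Bystander: grey plastic parts drawer, 130 x 100 x 45 mm, open on top; origin at the centre of its underside.
- spare_roller: Bystander: loose white roller, 44 mm across, 22 mm high over its boss; origin at the centre of its underside.
- screwdriver: Bystander: screwdriver lying on the bench.

How it is judged (in metres and radians):
On the way:
1. the push nut is over the pin's cone with its teeth on the straight part (horizontal distance between nut_center and pin_tip below 0.003 m and z of nut_center in the frame of pin_tip below -0.008 m), for 0.1 s.
At the end, for the whole second after the job is handed in: The push nut sits straight on the pin (within 3 mm of its axis, tilt under 0.1 rad), released and still, at least 12 mm (its centre) below the tip, and keeps pressing on the roller with more than 0.8 N (contact force between nut and roller_foot above 0.8 N and horizontal distance between nut_center and pin_tip below 0.003 m and z of nut_center in the frame of pin_tip below -0.012 m and angle between nut_center's own z axis and vertical below 0.1 rad and linear speed of nut below 0.01 m/s); the robot touches nothing.
It fails at once if the roller is pressed with more than 15 N (wave washer flat) (contact force between roller_foot and anything else above 15 N).
It fails at once if a bystander is moved by more than 15 mm (distance of any of spacer, bin, spare_roller, screwdriver from where it was at the start of the episode above 0.015 m).
It also fails if it takes over 58 s, if anything falls off the work surface, if the arm or the gripper's body presses on something with over 40 N, if the wrist force passes 120 N, or if a joint passes its speed limit or range.

ROBOT

A 6-joint arm with a two-finger parallel gripper is mounted at the origin on the work surface. World frame = base frame: x ahead of the robot, y to its left, z up, the work surface at z = 0. Lengths are in mm, angles in rad, forces in N, time in s.
With the tool pointing down it reaches from about 350 to 775 mm from the base axis. Payload 7.3 kg.
Tool frame: the origin (TCP) lies midway between the tips of the shut fingers; the grasp point (between the pads) lies 19 mm behind it; z points along the fingers, x is the direction in which the jaws open and shut, and the axes are right-handed (so a half turn about z gives the same grasp; the last joint's range is limited). The gripper opens to 92 mm and grips with 3 to 60 N. Pads are 19 mm wide; open, the fingers measure 130 mm over their backs; the gripper's body (75 mm by 190 mm) begins 47 mm behind the grasp point.
Start: joints at [-1.42, 0.342, 1.524, -0, 1.275, -0.146], TCP at [153.565, -502.059, 226.741] pointing down, gripper open.
Joint ranges: [-2.53, 2.53], [-0.77, 2.02], [0.04, 2.7], [-1, 4.14], [0.28, 2.66], [-3.11, 3.11]. Speed limits (rad/s): [2.57, 2.57, 3.14, 3.14, 3.14, 3.14].

INTERFACE

Orientations are given as [roll, pitch, yaw] about the fixed x, y, z axes, in that order (R = Rz(yaw) Ry(pitch) Rx(roll)).
In Python, from plant import bot gives the robot as it stands.
- The arm moves only by the shell command python3 -m pendant 'ROWS' [OPENING]. ROWS is JSON, a list of rows, each an object with "linear": the shift along the world's x, y, z in mm, a list of three; "twist": the turn about the world's z in degrees. In form: [{"linear": [x, y, z], "twist": twist}, ...]. A call has 1 to 20 rows; each row is the pose to reach, as a shift and turn from the pose commanded when the call began; what a row does not reach only later rows make up. A row lasts 1/8 s, in which the tool goes at most 62.5 mm and 10.7 degrees, less where a joint would pass 70% of its speed; a pose out of reach is approached as far as the arm can. A call with a gripper value outside its range is refused whole. OPENING is the closure in counts, from 0 (fully open) to 255 (shut), set as the call begins (- or left out, the last holds). The fingers move at their own pace and stop on an object; the grip force is fixed at half the most. Time passes only in rows, so rows that repeat a pose let the fingers close. It gives the time, the measured TCP pose, the force and the opening at its end, in the units of the state.
- bot.get_obs(): the state, without advancing time (a new reading comes with each control period).
- bot.capture(name): name is "scene" or "top"; returns a dict with "frame" (384x512x3 uint8, blue, green, red), "z_map" (384x512 float32, mm along the optical axis (not along the pixel's ray), 0 where there is no reading), "fx", "fy", "cx", "cy" (pixels), "rvec" (rotation vector, rad) and "tvec" (3), from world to camera coordinates, as OpenCV has them. Camera axes: x right, y down, z forward; pixel columns grow to the right and rows downward; lengths in mm; the calibration is good to about 2 mm. A picture is of the moment at which its call begins.
- bot.close_job(): hands the job in, once; it reports no verdict.
The state is a dict: "time": time; "joint_positions": joint angles; "dq": joint speeds; "tau": joint torques, N m; "tool_pos": TCP position; "tcp_rot": TCP orientation; "contact_force": force on the tool from outside, world axes, zero at the start; "moment": the same for the moment, N m; "grip_width": finger opening in mm.
Only numpy, scipy, OpenCV 4.12 (cv2) and the standard library are available. Lean on these libraries where they do the work, as an engineer would, in place of code of your own. Each camera call takes 0.05 s, during which the arm holds its last target. There are 200 camera calls.

## Working session

There is one attempt and no reset: what is moved stays moved. The work goes in short steps, Python scripts to look and compute and a shell command to move; the robot and the scene stay as the last step left them, time stands still between calls to the robot, and variables do not carry over. Pictures are saved under pics/ and viewed, about 8 in all and at most 12, crops included, and the job is handed in when it is done.

```bash
ls; mkdir -p pics; cat > h.py <<'E'
import numpy as np,cv2
from plant import bot
def cam(n):
    c=bot.capture(n); c['R']=cv2.Rodrigues(np.array(c['rvec'],float))[0]; c['t']=np.array(c['tvec'],float).ravel(); return c
def pts(c):
    z=c['z_map']; v,u=np.mgrid[:z.shape[0],:z.shape[1]]
    P=np.stack([(u-c['cx'])/c['fx']*z,(v-c['cy'])/c['fy']*z,z],-1)
    return (P-c['t'])@c['R']
def ray(c,u,v,h):
    d=np.array([(u-c['cx'])/c['fx'],(v-c['cy'])/c['fy'],1])@c['R']; o=-c['R'].T@c['t']
    return o+d*(h-o[2])/d[2]
E
python3 - <<'E'
from h import *
s=bot.get_obs(); print(s)
for n in('scene','top'):
    c=cam(n); cv2.imwrite(f'pics/{n}0.png',c['frame']); np.savez(f'{n}0.npz',**c)
    print(n,c['fx'],c['cx'],c['cy'],-c['R'].T@c['t'],c['R'][2])
E
```

```text
pics
{'time': 0.0, 'joint_positions': array([-1.41998453e+00,  3.42744799e-01,  1.52502084e+00,  2.20701709e-05,
        1.27540136e+00, -1.45986167e-01]), 'dq': array([-6.80741913e-04,  1.55973600e-03,  9.80594581e-05, -1.32947309e-03,
        7.95736810e-04, -5.49227607e-04]), 'tau': array([ 4.13088837e-04, -4.31246674e+01, -2.44222641e+01,  7.17507885e-02,
        5.59083035e-02, -1.30196536e-04]), 'tool_pos': array([ 153.51391642, -501.62638323,  226.03217584]), 'tcp_rot': array([-3.14134276e+00,  1.55453108e-03, -1.27400461e+00]), 'contact_force': array([-0.04282539, -0.02967976,  0.10598879]), 'moment': array([-0.03157626, -0.01003429, -0.02195276]), 'grip_width': 91.74467404789885}
scene 351.3235172680169 256.9768010598701 198.97455619690987 [1041.7507743   397.61202189  492.26633352] [-0.60980617 -0.56145245 -0.55938143]
top 426.81533110232283 252.28881207204708 185.58710539737532 [405.89472953  -4.81798936 978.86133213] [ 0.19511114 -0.00346378 -0.98077502]
```

View pics/scene0.png

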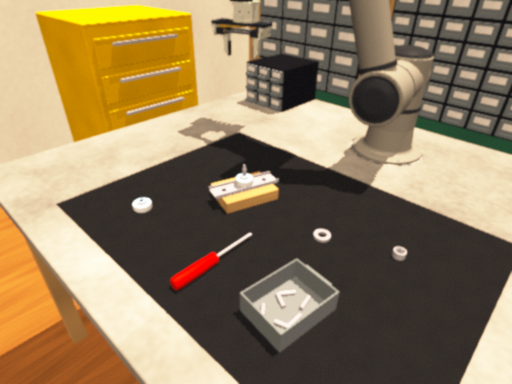

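View pics/top0.png

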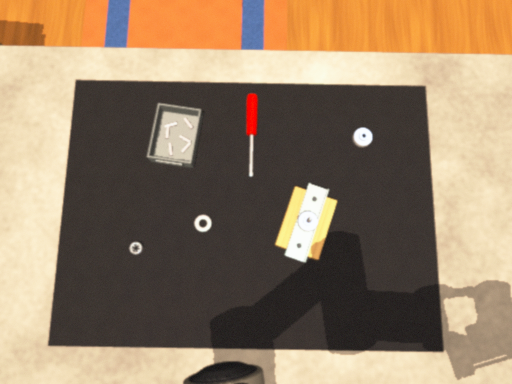

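The scene view shows the nut at (399,254), spacer (322,236), and pin tip near (244,167). In the top view the nut is at (136,248), spacer (203,223) and pin/roller around (308,220). Next I localise them.

```bash
python3 - <<'E'
from h import *
T={k:v for k,v in np.load('top0.npz').items()};S={k:v for k,v in np.load('scene0.npz').items()}
P=pts(T);Q=pts(S)
def rep(c,P,box,name,zlo,zhi):
    u0,v0,u1,v1=box; p=P[v0:v1,u0:u1].reshape(-1,3); m=(p[:,2]>zlo)&(p[:,2]<zhi); q=p[m]
    print(name,m.sum(),'med',np.median(q,0).round(1),'min',q.min(0).round(1),'max',q.max(0).round(1))
rep(T,P,(125,238,147,258),'nut top',8,40); rep(S,Q,(388,243,411,266),'nut sc',8,40)
rep(T,P,(192,212,214,233),'sp top',5,40)
rep(T,P,(270,180,340,265),'pin top',75,120); rep(S,Q,(205,155,285,215),'pin sc',75,120)
for c,b in((T,(120,235,150,262)),(S,(383,240,415,268))):
    u0,v0,u1,v1=b; g=cv2.cvtColor(c['frame'][v0:v1,u0:u1],cv2.COLOR_BGR2GRAY)
    m=(g>70).astype(np.uint8)
    k=max(cv2.findContours(m,cv2.RETR_EXTERNAL,cv2.CHAIN_APPROX_NONE)[0],key=cv2.contourArea)
    e=cv2.minAreaRect(k); print('blob',e[0][0]+u0,e[0][1]+v0,e[1]); print(ray(c,e[0][0]+u0,e[0][1]+v0,16).round(1),ray(c,e[0][0]+u0,e[0][1]+v0,8).round(1))
a=cv2.resize(T['frame'][170:275,265:350],None,fx=5,fy=5,interpolation=cv2.INTER_NEAREST)
b=cv2.resize(S['frame'][155:220,200:290],None,fx=4,fy=4,interpolation=cv2.INTER_NEAREST)
im=np.zeros((530,790,3),np.uint8); im[:525,:425]=a; im[:260,430:790]=b
d=cv2.resize(T['frame'][235:262,120:150],None,fx=8,fy=8,interpolation=cv2.INTER_NEAREST); im[270:270+216,430:670]=d
cv2.imwrite('pics/z1.png',im)
E
```

```text
nut top 83 med [451.3 249.7  15.1] min [440.1 237.2   8.2] max [464.6 263.   20.5]
nut sc 118 med [458.1 249.7  14.1] min [442.6 237.6   8.2] max [468.6 262.   18.1]
sp top 153 med [510.1 103.1   8.9] min [492.2  84.4   5.2] max [528.8 121.1  13.8]
pin top 19 med [ 513.4 -129.2   84.9] min [ 510.4 -132.6   76.2] max [ 518.9 -125.2   91.2]
pin sc 23 med [ 520.1 -129.    82.6] min [ 515.9 -133.4   75.6] max [ 523.  -125.4   91.1]
blob 135.0 247.5 (13.0, 14.0)
[452.2 251.3  16. ] [452.6 253.5   8. ]
blob 399.5 252.5 (15.0, 15.0)
[462.  253.1  16. ] [452.3 250.7   8. ]
```

View pics/z1.png

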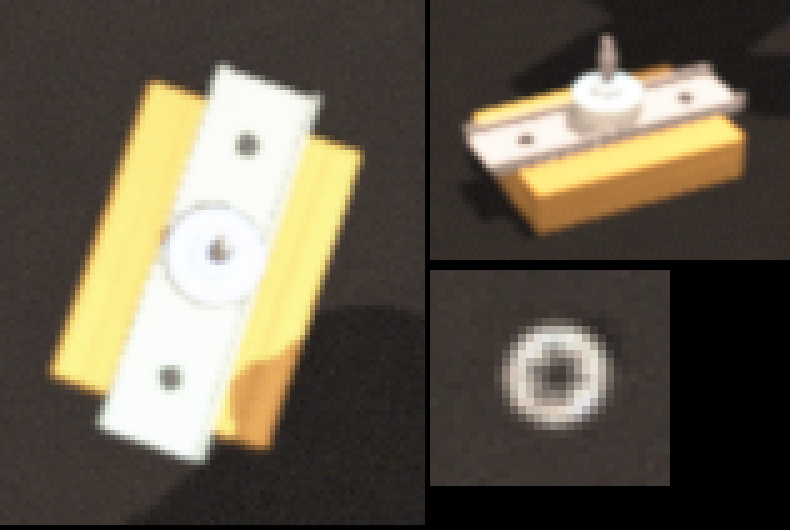

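The close-up shows the toothed ring on the left, so that is the nut; the plain spacer is on its right. The roller and pin sit near top-view pixel (309,218), with the pin tip at about (244,164.5) in the scene view. I triangulate the pin tip and move over the nut.

```bash
python3 - <<'E'
from h import *
T={k:v for k,v in np.load('top0.npz').items()};S={k:v for k,v in np.load('scene0.npz').items()}
def tri(a,b):
    A=[];B=[]
    for c,(u,v) in((T,a),(S,b)):
        M=np.c_[c['R'],c['t']]; x=(u-c['cx'])/c['fx'];y=(v-c['cy'])/c['fy']
        for k in(x*M[2]-M[0],y*M[2]-M[1]): A.append(k[:3]);B.append(-k[3])
    return np.linalg.lstsq(np.array(A),np.array(B),rcond=None)[0]
print('tip',tri((309.2,217.8),(244.0,164.7)).round(1),ray(T,309.2,217.8,90).round(1),ray(S,244,164.7,90).round(1))
print('nut',tri((135.5,248),(399.3,252.5)).round(1))
E
python3 -m pendant '[{"linear":[60,40,0],"twist":-10},{"linear":[120,80,0],"twist":-20},{"linear":[180,130,0],"twist":-30},{"linear":[240,180,0],"twist":-40},{"linear":[297,230,0],"twist":-50},{"linear":[299,290,0],"twist":-60},{"linear":[299,350,0],"twist":-64},{"linear":[299,410,0],"twist":-64},{"linear":[299,470,0],"twist":-64},{"linear":[299,530,0],"twist":-64},{"linear":[299,590,0],"twist":-64},{"linear":[299,650,0],"twist":-64},{"linear":[299,700,-20],"twist":-64},{"linear":[299.5,752,-50],"twist":-64},{"linear":[299.5,752,-100],"twist":-64},{"linear":[299.5,752,-145],"twist":-64},{"linear":[299.5,752,-165],"twist":-64},{"linear":[299.5,752,-165],"twist":-64},{"linear":[299.5,752,-165],"twist":-64}]' 0
```

```text
tip [ 516.6 -129.    89. ] [ 515.9 -128.2   90. ] [ 518.3 -128.5   90. ]
nut [451.9 251.2   8.1]
time: 2.48
tool_pos: [453.8, 250.1, 62.7]
tcp_rot: [-3.141, 0.001, -2.391]
contact_force: [-0.5, -0.9, 0.6]
grip_width: 92.0
```

```bash
python3 -m pendant '[{"linear":[0,0,-30]},{"linear":[0,0,-50]},{"linear":[0,0,-58]},{"linear":[0,0,-58]},{"linear":[0,0,-58]}]' 0
python3 -m pendant '[{"linear":[0,0,0]},{"linear":[0,0,0]},{"linear":[0,0,0]},{"linear":[0,0,0]},{"linear":[0,0,0]},{"linear":[0,0,0]},{"linear":[0,0,0]},{"linear":[0,0,0]}]' 255
```

```text
schema error: expected keys linear, twist
schema error: expected keys linear, twist
```

```bash
python3 -m pendant '[{"linear":[0,0,-30],"twist":0},{"linear":[0,0,-50],"twist":0},{"linear":[0,0,-58],"twist":0},{"linear":[0,0,-58],"twist":0},{"linear":[0,0,-58],"twist":0}]' 0
python3 -m pendant '[{"linear":[0,0,0],"twist":0},{"linear":[0,0,0],"twist":0},{"linear":[0,0,0],"twist":0},{"linear":[0,0,0],"twist":0},{"linear":[0,0,0],"twist":0},{"linear":[0,0,0],"twist":0},{"linear":[0,0,0],"twist":0},{"linear":[0,0,0],"twist":0}]' 255
```

```text
time: 3.1
tool_pos: [453.9, 250.2, 4.8]
tcp_rot: [-3.141, 0.002, -2.391]
contact_force: [0.8, -0.1, 0.2]
grip_width: 91.8
time: 4.1
tool_pos: [453.0, 249.9, 3.7]
tcp_rot: [3.142, -0.0, -2.391]
contact_force: [-0.3, 0.4, 0.0]
grip_width: 24.8
```

```bash
python3 -m pendant '[{"linear":[0,0,0],"twist":0},{"linear":[0,0,0],"twist":0},{"linear":[0,0,0],"twist":0},{"linear":[0,0,0],"twist":0},{"linear":[0,0,0],"twist":10},{"linear":[0,0,0],"twist":20},{"linear":[0,0,0],"twist":30},{"linear":[0,0,0],"twist":40},{"linear":[0,0,0],"twist":50},{"linear":[0,0,0],"twist":60},{"linear":[0,0,0],"twist":70},{"linear":[0,0,0],"twist":80},{"linear":[0,0,0],"twist":90},{"linear":[0,0,0],"twist":90},{"linear":[0,0,0],"twist":90}]' 80
python3 -m pendant '[{"linear":[0,0,0],"twist":0},{"linear":[0,0,0],"twist":0},{"linear":[0,0,0],"twist":0},{"linear":[0,0,0],"twist":0},{"linear":[0,0,0],"twist":0},{"linear":[0,0,0],"twist":0},{"linear":[0,0,0],"twist":0},{"linear":[0,0,0],"twist":0}]' 255
```

```text
time: 5.98
tool_pos: [453.1, 249.9, 3.7]
tcp_rot: [-3.142, -0.0, -0.824]
contact_force: [0.6, -0.7, -0.6]
grip_width: 62.9
time: 6.98
tool_pos: [453.1, 250.0, 3.7]
tcp_rot: [-3.142, -0.0, -0.82]
contact_force: [-0.8, 0.8, 0.5]
grip_width: 24.7
```

```bash
python3 -m pendant '[{"linear":[0,0,20],"twist":0},{"linear":[0,0,50],"twist":0},{"linear":[0,0,100],"twist":0},{"linear":[5,-30,130],"twist":0},{"linear":[14,-80,130],"twist":0},{"linear":[22,-130,130],"twist":0},{"linear":[30,-180,130],"twist":0},{"linear":[38,-230,130],"twist":0},{"linear":[47,-280,130],"twist":0},{"linear":[55,-330,130],"twist":0},{"linear":[62,-365,130],"twist":0},{"linear":[64,-379,125],"twist":0},{"linear":[64,-379,115],"twist":0},{"linear":[64,-379,108],"twist":0},{"linear":[64,-379,108],"twist":0},{"linear":[64,-379,108],"twist":0},{"linear":[64,-379,108],"twist":0}]' 255
cat > look.py <<'E'
import sys; from h import *
n=sys.argv[1]
S=cam('scene');T=cam('top');np.savez(f'scene{n}.npz',**S);np.savez(f'top{n}.npz',**T)
s=bot.get_obs();print(s['tool_pos'],s['contact_force'],s['grip_width'])
a=cv2.resize(S['frame'][130:205,205:285],None,fx=7,fy=7,interpolation=cv2.INTER_NEAREST)
b=cv2.resize(T['frame'][190:250,285:331],None,fx=5,fy=5,interpolation=cv2.INTER_NEAREST)
im=np.zeros((525,795,3),np.uint8);im[:,:560]=a;im[:300,565:795]=b
cv2.imwrite(f'pics/l{n}.png',im)
E
python3 look.py 1
```

```text
time: 9.1
tool_pos: [517.3, -128.7, 112.1]
tcp_rot: [-3.141, -0.001, -0.82]
contact_force: [0.3, 0.6, -0.2]
grip_width: 24.6
[ 517.24139011 -128.94224207  112.05406824] [0.2751899  0.04640601 0.24219181] 24.970113985072086
```

View pics/l1.png

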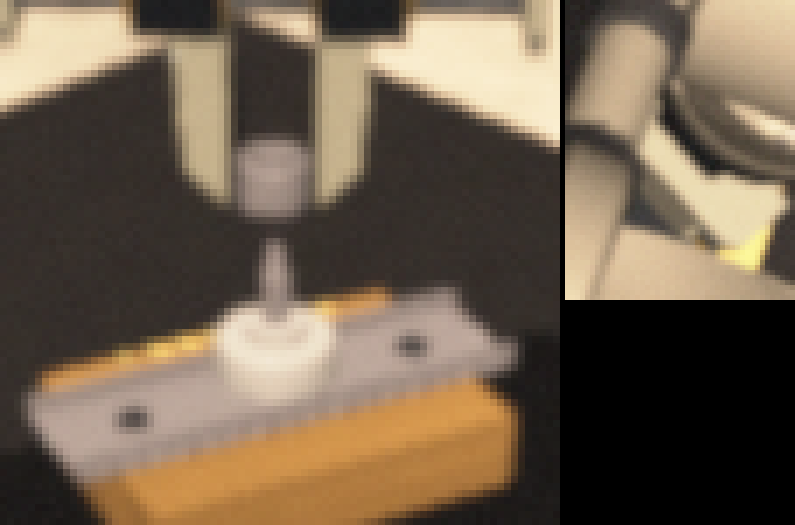

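The wrist holds the nut level at around zoomed (272,177), over the pin at (275,275). The pin appears slightly to the right of the nut axis, about 1 mm. I quantify this in the same camera.

```bash
cat > rel.py <<'E'
import sys; from h import *
from scipy.optimize import least_squares
n=sys.argv[1]; zt=float(sys.argv[2])  # TCP z
S=dict(np.load(f'scene{n}.npz').items()); P=pts(S); R=S['R']
g=cv2.cvtColor(S['frame'],cv2.COLOR_BGR2GRAY).astype(float)
o=-R.T@S['t']
def cyl(u0,v0,u1,v1,zl,zh,r,near):
    p=P[v0:v1,u0:u1].reshape(-1,3); k=(p[:,2]>zl)&(p[:,2]<zh)&(np.hypot(*(p[:,:2]-near).T)<r+6); p=p[k]
    f=least_squares(lambda c:np.hypot(*(p[:,:2]-c).T)-r,near,loss='soft_l1',f_scale=.7)
    return f.x.round(2),len(p),np.abs(f.fun).mean().round(2)
print('pin',cyl(225,155,265,185,64,77,5,np.array([517,-129.])))
print('nut',cyl(232,145,255,165,zt-2,zt+10,13,np.array([517,-129.])))
def col(v,u0,u1):
    w=g[v,u0:u1].copy(); b=np.percentile(w,15); w=np.clip(w-b-12,0,None); return (w*np.arange(u0,u1)).sum()/w.sum(), int(w.max())
for v in range(164,175): print('pin row',v,col(v,236,253))
e=lambda v,u0,u1:np.array2string(g[v,u0:u1].astype(int),max_line_width=200)
for v in range(148,163): print(v,e(v,234,254))
E
python3 rel.py 1 112
```

```text
pin (array([ 517.94, -131.31]), 19, np.float64(0.72))
nut (array([ 519.65, -129.19]), 70, np.float64(2.02))
pin row 164 (np.float64(243.76136363636363), 38)
pin row 165 (np.float64(243.77419354838713), 69)
pin row 166 (np.float64(243.81967213114754), 86)
pin row 167 (np.float64(243.80968858131487), 92)
pin row 168 (np.float64(243.81286549707602), 99)
pin row 169 (np.float64(243.85677083333334), 100)
pin row 170 (np.float64(243.909604519774), 92)
pin row 171 (np.float64(243.97555012224942), 85)
pin row 172 (np.float64(245.5210043457267), 75)
pin row 173 (np.float64(246.8198632891033), 66)
pin row 174 (np.float64(246.50816802800466), 41)
148 [180 179 171 127  66  41  48  47  49  53  52  53  52  48  49  77 137 171 179 179]
149 [179 180 171 128  65  48  61  71  75  78  81  76  72  62  57  79 137 173 178 179]
150 [180 180 170 127  71  71  96 114 125 129 129 128 119  99  76  85 137 171 179 181]
151 [179 180 171 130  90 106 126 138 148 153 154 153 147 134 107  98 139 173 180 178]
152 [179 180 170 132 104 126 142 141 146 152 152 149 146 142 127 113 141 172 178 181]
153 [179 180 170 132 103 129 150 152 150 153 153 149 148 146 130 113 142 172 179 180]
154 [179 180 171 131 100 124 150 158 160 162 163 157 152 144 123 108 140 172 180 177]
155 [171 177 169 132  95 114 142 152 160 163 165 158 147 132 113 101 139 171 181 174]
156 [146 166 167 132  99 114 137 147 150 154 153 148 141 131 109 102 139 171 171 152]
157 [105 137 150 126  96 114 137 146 150 149 148 145 139 128 108  97 133 163 151 115]
158 [ 70  97 118 109  89 110 136 144 148 147 146 143 135 124 102  91 118 133 111  74]
159 [ 52  62  78  78  73  99 126 138 140 142 142 136 130 111  85  73  85  87  68  54]
160 [ 50  51  52  54  58  74  98 109 113 116 117 113 105  87  64  54  56  57  50  49]
161 [49 50 47 47 50 54 63 70 75 78 77 77 68 60 51 48 48 48 49 50]
162 [50 47 48 51 49 47 48 49 52 55 56 54 54 49 50 50 52 50 49 49]
```

```bash
python3 - <<'E'
from h import *
S=dict(np.load('scene1.npz').items());T=dict(np.load('top0.npz').items())
pr=lambda c,p:cv2.projectPoints(np.array(p,float).reshape(-1,1,3),c['rvec'],c['tvec'],np.array([[c['fx'],0,c['cx']],[0,c['fy'],c['cy']],[0,0,1]]),None)[0].reshape(-1,2).round(2)
c=np.array([517.24,-128.94]); d=np.array([.736,.677]) # toward camera
z=112.05-3.7
print('axis@90,78,116',pr(S,[[*c,90],[*c,78],[*c,z+8]]))
print('nut rear top, front bottom',pr(S,[[*(c-13*d),z+16],[*(c+13*d),z]]))
print('tip rear edge',pr(S,[[*(c-2*d),90]]), 'boss etc')
g=cv2.cvtColor(S['frame'],cv2.COLOR_BGR2GRAY); print(g[158:170,241:248]); 
print('nut bottom/top cols'); print(g[147:164,242:246].T)
t=cv2.cvtColor(T['frame'],cv2.COLOR_BGR2GRAY); print(t[212:226,300:317])
print('top: tip disc centre, base',pr(T,[[*c,90],[*c,78],[*c,60]]))
E
```

```text
axis@90,78,116 [[244.2  164.49]
 [244.23 168.89]
 [244.15 154.59]]
nut rear top, front bottom [[244.36 149.05]
 [243.94 160.2 ]]
tip rear edge [[244.24 164.09]] boss etc
[[144 148 147 146 143 135 124]
 [138 140 142 142 136 130 111]
 [109 113 116 117 113 105  87]
 [ 70  75  78  77  77  68  60]
 [ 49  52  55  56  54  54  49]
 [ 52  51  59  60  54  50  50]
 [ 48  63  91  98  76  53  49]
 [ 50  74 118 129 100  62  50]
 [ 54  82 130 145 114  68  48]
 [ 59  94 141 151 122  76  52]
 [ 65 107 148 159 133  90  58]
 [ 67 114 154 159 140 101  62]]
nut bottom/top cols
[[ 49  49  75 125 148 146 150 160 160 150 150 148 140 113  75  52  51]
 [ 50  53  78 129 153 152 153 162 163 154 149 147 142 116  78  55  59]
 [ 50  52  81 129 154 152 153 163 165 153 148 146 142 117  77  56  60]
 [ 50  53  76 128 153 149 149 157 158 148 145 143 136 113  77  54  54]]
[[237 229 226 232 243 248 249 250 250 249 248 247 241 240 247 251 252]
 [221 224 241 249 252 253 253 253 253 253 253 252 249 242 235 241 251]
 [226 243 251 253 253 253 253 252 253 253 253 253 252 251 245 237 247]
 [239 251 253 253 253 253 252 251 250 251 253 253 253 253 251 245 242]
 [249 253 253 253 252 252 253 252 248 246 250 252 253 253 253 251 247]
 [252 253 253 251 249 251 252 245 225 225 245 250 252 253 253 253 248]
 [253 253 253 251 250 251 246 213 178 210 242 247 251 253 253 253 249]
 [253 253 252 251 251 249 230 171 156 201 233 236 248 252 253 253 252]
 [253 253 250 249 251 248 213 153 150 175 205 228 249 252 253 253 253]
 [253 253 250 248 251 248 221 167 152 172 204 239 251 253 253 253 252]
 [253 253 250 247 251 251 245 221 199 212 235 250 253 253 253 253 253]
 [253 253 252 250 251 251 251 250 248 248 250 252 253 253 253 253 252]
 [252 253 253 252 250 250 251 252 251 252 253 253 253 253 253 253 252]
 [250 253 253 253 252 250 249 250 250 251 253 253 253 253 253 253 248]]
top: tip disc centre, base [[309.57 217.19]
 [308.78 217.88]
 [307.65 218.89]]
```

Both views suggest the pin lies about 1 mm further in −x than the nut. I correct for that and descend to just before teeth contact, checking forces.

```bash
python3 -m pendant '[{"linear":[-1,0,0],"twist":0},{"linear":[-1,0,-6],"twist":0},{"linear":[-1,0,-12],"twist":0},{"linear":[-1,0,-16],"twist":0},{"linear":[-1,0,-18],"twist":0},{"linear":[-1,0,-19],"twist":0},{"linear":[-1,0,-20],"twist":0},{"linear":[-1,0,-20],"twist":0},{"linear":[-1,0,-20],"twist":0}]' 255
python3 -m pendant '[{"linear":[0,0,-1],"twist":0},{"linear":[0,0,-2],"twist":0},{"linear":[0,0,-3],"twist":0},{"linear":[0,0,-4],"twist":0},{"linear":[0,0,-5],"twist":0},{"linear":[0,0,-6],"twist":0},{"linear":[0,0,-7],"twist":0},{"linear":[0,0,-7],"twist":0}]' 255
python3 look.py 2
```

```text
time: 10.32
tool_pos: [516.1, -129.1, 91.9]
tcp_rot: [-3.142, -0.0, -0.82]
contact_force: [0.4, 0.1, 0.2]
grip_width: 25.0
time: 11.32
tool_pos: [516.0, -129.1, 84.7]
tcp_rot: [3.141, 0.0, -0.82]
contact_force: [-0.7, -0.7, 0.3]
grip_width: 24.9
[ 515.99457886 -129.11111119   84.71066237] [-0.56191595 -0.33494809 -0.36353789] 24.80575074117202
```

No contact yet, so the offset is under about 1 mm. I continue onto the cone.

```bash
python3 -m pendant '[{"linear":[0,0,-1],"twist":0},{"linear":[0,0,-2],"twist":0},{"linear":[0,0,-3],"twist":0}]' 255
python3 -m pendant '[{"linear":[0,0,-1],"twist":0},{"linear":[0,0,-2],"twist":0}]' 255
```

```text
time: 11.8
tool_pos: [516.1, -129.3, 81.9]
tcp_rot: [3.141, -0.001, -0.82]
contact_force: [-1.2, -2.5, 1.2]
grip_width: 24.8
time: 12.05
tool_pos: [516.1, -129.4, 79.9]
tcp_rot: [3.141, -0.001, -0.82]
contact_force: [-3.4, -2.4, 4.1]
grip_width: 24.9
```

```bash
python3 -m pendant '[{"linear":[-0.5,-0.4,0],"twist":0},{"linear":[-0.5,-0.4,0],"twist":0}]' 255
```

```text
time: 12.3
tool_pos: [515.7, -129.7, 79.7]
tcp_rot: [-3.142, -0.001, -0.82]
contact_force: [-0.9, -3.9, 1.4]
grip_width: 24.4
```

```bash
python3 -m pendant '[{"linear":[-0.2,-0.6,0],"twist":0},{"linear":[-0.2,-0.6,0],"twist":0},{"linear":[-0.2,-0.6,0],"twist":0}]' 255; python3 -m pendant '[{"linear":[0,0,-1],"twist":0},{"linear":[0,0,-2],"twist":0}]' 255
```

```text
time: 12.68
tool_pos: [515.4, -129.9, 79.7]
tcp_rot: [-3.141, 0.0, -0.82]
contact_force: [0.3, -1.8, 1.8]
grip_width: 24.7
time: 12.92
tool_pos: [515.4, -130.0, 78.1]
tcp_rot: [-3.141, -0.0, -0.82]
contact_force: [-2.1, -1.5, 7.2]
grip_width: 24.5
```

```bash
python3 -m pendant '[{"linear":[-0.1,-0.1,-1],"twist":0},{"linear":[-0.2,-0.2,-2],"twist":0},{"linear":[-0.2,-0.2,-3],"twist":0}]' 255; python3 -m pendant '[{"linear":[0,0,-1],"twist":0},{"linear":[0,0,-2],"twist":0}]' 255
```

```text
time: 13.3
tool_pos: [515.3, -130.1, 75.4]
tcp_rot: [-3.141, -0.001, -0.82]
contact_force: [-1.2, -1.4, 9.5]
grip_width: 24.7
time: 13.55
tool_pos: [515.3, -130.1, 73.4]
tcp_rot: [-3.141, -0.001, -0.82]
contact_force: [-1.8, 0.5, 8.2]
grip_width: 24.6
```

Teeth are on the straight pin with steady friction of about 8 N. From here I go in 1 mm steps and feel for the boss.

```bash
python3 -m pendant '[{"linear":[0,0,-1],"twist":0}]' 255|grep -v rot; python3 -m pendant '[{"linear":[0,0,-1],"twist":0}]' 255|grep -v rot
```

```text
time: 13.68
tool_pos: [515.3, -130.1, 72.4]
contact_force: [-2.1, -0.7, 8.0]
grip_width: 25.1
time: 13.8
tool_pos: [515.3, -130.1, 71.4]
contact_force: [-1.4, -1.1, 9.5]
grip_width: 25.0
```

```bash
python3 -m pendant '[{"linear":[0,0,-1],"twist":0}]' 255|grep -v rot
```

```text
time: 13.92
tool_pos: [515.3, -130.1, 70.4]
contact_force: [-1.6, -0.5, 8.3]
grip_width: 25.2
```

```bash
python3 -m pendant '[{"linear":[0,0,-1],"twist":0}]' 255|grep -v rot; python3 -m pendant '[{"linear":[0,0,-1],"twist":0}]' 255|grep -v rot
```

```text
time: 14.05
tool_pos: [515.3, -130.1, 69.4]
contact_force: [-2.0, -0.9, 7.6]
grip_width: 24.6
time: 14.18
tool_pos: [515.3, -130.1, 68.4]
contact_force: [-1.6, -1.0, 6.9]
grip_width: 24.8
```

```bash
python3 -m pendant '[{"linear":[0,0,-1],"twist":0}]' 255|grep -v rot
```

```text
time: 14.3
tool_pos: [515.3, -130.1, 67.4]
contact_force: [-2.2, -0.1, 7.9]
grip_width: 24.8
```

```bash
python3 look.py 3
```

```text
[ 515.29024192 -130.10951661   67.03931119] [ 0.03131749 -0.57346721  2.96417054] 24.678804146445316
```

View pics/l3.png

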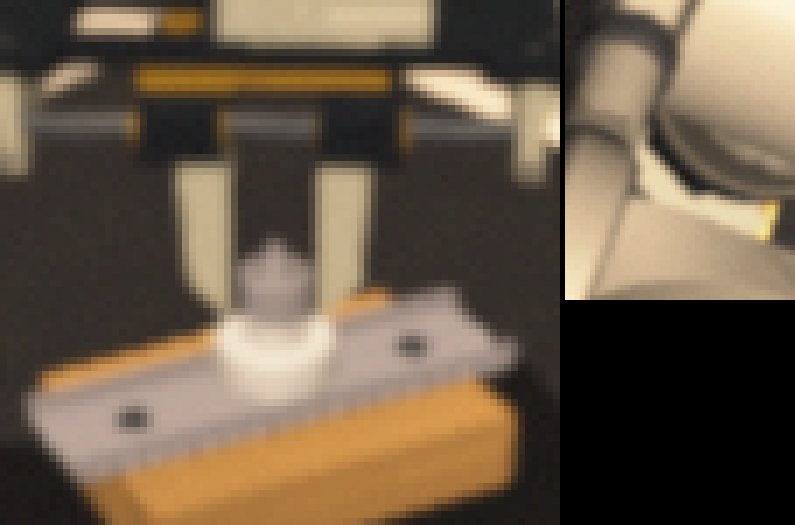

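The nut, at zoomed (274,282), is on the pin with the tip showing above it. It sits just above the boss and has not slipped in the jaws. I continue one row at a time.

```bash
python3 -m pendant '[{"linear":[0,0,-1],"twist":0}]' 255|grep -v rot
```

```text
time: 14.52
tool_pos: [515.3, -130.1, 66.2]
contact_force: [-0.9, 0.1, 8.1]
grip_width: 24.6
```

```bash
python3 -m pendant '[{"linear":[0,0,-1],"twist":0}]' 255|grep -v rot
```

```text
time: 14.65
tool_pos: [515.3, -130.1, 65.2]
contact_force: [-2.2, 0.1, 8.2]
grip_width: 24.9
```

```bash
python3 -m pendant '[{"linear":[0,0,-1],"twist":0}]' 255|grep -v rot
```

```text
time: 14.78
tool_pos: [515.3, -130.1, 64.3]
contact_force: [-2.2, -1.0, 9.8]
grip_width: 24.6
```

```bash
python3 -m pendant '[{"linear":[0,0,-1],"twist":0}]' 255|grep -v rot
```

```text
time: 14.9
tool_pos: [515.3, -130.1, 63.6]
contact_force: [-3.2, -0.8, 13.9]
grip_width: 25.0
```

Contact: about +6 N above friction, so the roller has sunk about 1 mm. I release in place and lift away.

```bash
python3 -m pendant '[{"linear":[0,0,0.3],"twist":0},{"linear":[0,0,0.3],"twist":0},{"linear":[0,0,0.3],"twist":0},{"linear":[0,0,0.3],"twist":0},{"linear":[0,0,0.3],"twist":0},{"linear":[0,0,0.3],"twist":0}]' 90
python3 -m pendant '[{"linear":[0,0,5],"twist":0},{"linear":[0,0,15],"twist":0},{"linear":[0,0,30],"twist":0},{"linear":[0,0,50],"twist":0},{"linear":[0,0,80],"twist":0},{"linear":[0,0,110],"twist":0},{"linear":[-30,-50,130],"twist":0},{"linear":[-60,-100,130],"twist":0},{"linear":[-90,-150,130],"twist":0},{"linear":[-110,-200,130],"twist":0},{"linear":[-130,-250,130],"twist":0},{"linear":[-130,-250,130],"twist":0},{"linear":[-130,-250,130],"twist":0}]' 90
python3 look.py 4
```

```text
time: 15.65
tool_pos: [515.2, -130.2, 63.0]
tcp_rot: [3.142, -0.0, -0.82]
contact_force: [-0.1, -0.6, -0.7]
grip_width: 58.9
time: 17.27
tool_pos: [385.1, -379.8, 193.6]
tcp_rot: [-3.141, -0.0, -0.821]
contact_force: [0.2, 0.7, -0.2]
grip_width: 59.3
[ 385.69790271 -379.13068247  193.50416346] [ 0.27660791 -0.55579574  0.37818028] 59.49751703877742
```

View pics/l4.png

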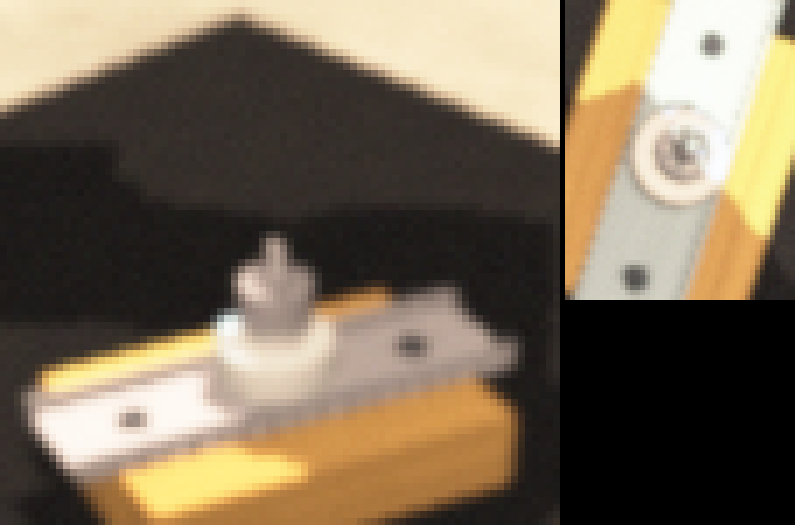

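The nut stands upright on the boss at zoomed (273,285) with the pin tip above it, and no gap is visible. A last numeric check of nut height and bystanders follows, then I hand in.

```bash
python3 - <<'E'
from h import *
S=dict(np.load('scene4.npz').items());T=dict(np.load('top4.npz').items());T0=dict(np.load('top0.npz').items())
pr=lambda p:cv2.projectPoints(np.array(p,float).reshape(-1,1,3),S['rvec'],S['tvec'],np.array([[S['fx'],0,S['cx']],[0,S['fy'],S['cy']],[0,0,1]]),None)[0].reshape(-1,2).round(2)
c=np.array([515.3,-130.1]);d=np.array([.736,.677]);z=59.6
print(pr([[*(c-13*d),z+16],[*(c+13*d),z]]))
g=cv2.cvtColor(S['frame'],cv2.COLOR_BGR2GRAY);print(g[162:184,240:248].T)
for n,(u0,v0,u1,v1) in dict(bin=(140,95,208,172),driver=(240,88,262,182),spare=(345,120,380,155),spacer=(188,208,218,238)).items():
    a,b=[cv2.cvtColor(x['frame'][v0:v1,u0:u1],cv2.COLOR_BGR2GRAY).astype(np.float32) for x in(T0,T)]
    print(n,np.round(cv2.phaseCorrelate(a,b),2))
s=bot.get_obs();print(s['time'],s['dq'].round(3));bot.close_job()
E
```

```text
[[244.67 166.72]
 [244.27 177.75]]
[[ 27  24  27  28  36  85 157 203 220 216 183 144 137 148 164 183 205 224
  234 240 233 216]
 [ 26  28  28  32  48 102 162 187 202 216 200 161 143 146 149 162 189 216
  230 236 232 220]
 [ 26  40  64  74  83 115 150 164 178 199 192 166 150 147 149 160 186 211
  225 231 229 219]
 [ 30  62 122 145 140 147 159 163 162 173 177 165 152 149 149 162 187 211
  224 230 228 219]
 [ 33  68 132 165 165 165 169 165 156 155 158 157 151 148 148 160 188 209
  224 230 228 220]
 [ 30  45  90 119 132 138 153 155 150 147 149 149 146 144 147 161 185 209
  224 230 227 217]
 [ 32  32  42  58  67  89 122 143 145 151 151 143 140 140 142 156 184 207
  224 230 225 213]
 [ 30  30  29  28  34  65 115 144 150 153 148 136 132 132 140 160 189 211
  224 228 221 210]]Traceback (most recent call last):
  File "<stdin>", line 9, in <module>
    return _wrapfunc(a, 'round', decimals=decimals, out=out)
    return _wrapit(obj, method, *args, **kwds)
    conv = _array_converter(obj)
ValueError: setting an array element with a sequence. The requested array has an inhomogeneous shape after 1 dimensions. The detected shape was (2,) + inhomogeneous part.
```

```bash
python3 - <<'E'
from h import *
T=dict(np.load('top4.npz').items());T0=dict(np.load('top0.npz').items())
for n,(u0,v0,u1,v1) in dict(bin=(140,95,208,172),driver=(240,88,262,182),spare=(345,120,380,155),spacer=(188,208,218,238)).items():
    a,b=[cv2.cvtColor(x['frame'][v0:v1,u0:u1],cv2.COLOR_BGR2GRAY).astype(np.float32) for x in(T0,T)]
    print(n,np.round(cv2.phaseCorrelate(a,b)[0],2))
s=bot.get_obs();print(s['time'],s['dq'].round(3));print(bot.close_job())
E
```

```text
bin [ 0.07 -0.03]
driver [-0.09 -0.03]
spare [-0.  0.]
spacer [0.1  0.25]
17.375 [ 0.007  0.002  0.002 -0.002 -0.004 -0.002]
the job is handed in; nothing more can be done
None
```

The push nut is pressed onto the pin and clamping the roller, and I handed the job in at 17.4 s of the 58 s allowed. No verdict was reported.

- **Getting it on:** I centred the nut by gripping it twice at right angles, then aligned it to the pin by camera. On the cone I corrected about 1 mm by the side forces.
- **Pressing:** The nut slid with a steady 7 to 10 N of friction. At the boss the force rose to 13.9 N, about 6 N above friction, which means the roller sank about 1 mm. The arm settled a little lower as the jaws opened, so the sink may be up to about 1.4 mm, still short of flat.
- **Last checks:**
  - The nut sits upright on the boss with no visible gap, and its top edge is where the press depth predicts, to about 0.1 pixel.
  - The robot is clear and still.
  - The bystanders show no movement beyond 0.3 pixel, well under 1 mm.
- **Not checked directly:** I could not measure the clamping force left after release; I infer it from the press force and depth. The two cameras disagreed on the pin by about 2 mm, which I settled by feel. One check script crashed on a formatting error before hand-in and I reran it.

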